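# Take the blow-off nozzle off the bench air coupler

## Task

We are done blowing dust off boards: shut the air off by swinging the red lever right across the pipe to its stop, and only then pull the steel spring sleeve of the quick coupler back towards the valve until the nozzle pops loose, and let the sleeve spring fully forward again. Draw the nozzle out and lay it flat inside the steel tray, lengthways, setting it down rather than dropping it. Leave the phone, the screwdriver, the flux jar and the red parts box where they are.

Things in the scene. Friction and masses are not known exactly. Their poses are not given: they have to be found in the camera images.
- air_line: the air point, bolted to the bench: grey base plate 100 x 185 x 6 mm, horizontal pipe run 85 mm above the bench along the body's y axis; origin on the bench under the pipe axis, z up. Along y: riser, elbow and gauge at -135 mm, ball valve -75, bracket and brass hexagon of the coupler -13, spring sleeve +18 to +58, coupler mouth +60, then the nozzle pointing to +y
- valve (a joint): angle of the ball valve's red lever (rad): 0 = shut, at its stop, lever square across the pipe pointing to the air line's -x; 1.57 = fully open, lever along the pipe pointing to -y. Starts at 0.9 to 1.57 (open), turns about the vertical, stays where it is left, takes about 0.16 N m (3 N at the grip)
- valve_pivot (a point): pivot of the lever, 122 mm above the bench, at lever mid-height; axes as the air line's; the nut above it, the highest point of the air point, reaches 131 mm
- lever_grip (a point): middle of the lever's red grip, 66 mm from the pivot; the grip is 60 mm long, 18 mm wide, 11 mm thick (this point at mid-thickness, 122 mm above the bench) and runs along this point's x axis, -x pointing from the pivot to the tip. 15 mm or more of free air under it
- sleeve (a joint): how far the coupler's spring sleeve is pulled back (m): 0 = fully forward, 0.012 = stop. A spring pushes it forward, 6 N at rest and 12 N at the stop (up to about 20 N with friction). The balls inside let the nozzle's plug go at about 0.008; pull to the stop to be sure. It snaps forward by itself when let go
- sleeve_grip (a point): centre of the sleeve's ribbed cylindrical part, on the coupler axis 85 mm above the bench, moving with the sleeve; that part is 34 mm long (17 mm either way along y), 32 mm in diameter, with a flange of 39 mm diameter, 6 mm long, behind it towards -y. y points out of the mouth: the sleeve is pulled along -y
- coupler_mouth (a point): centre of the coupler's open end, on its axis, 85 mm above the bench, fixed; y points straight out, the way the nozzle is drawn
- nozzle_grip (a point): middle of the nozzle's blue grip, on its axis, near its centre of mass. Nozzle 191 mm long, about 0.12 kg, along this point's y: blue grip 20 mm in diameter (35 mm either way), brass hexagon 24 mm across flats from y = -47 to -35 mm, steel plug 16 mm in diameter to y = -84, brass pipe 10 mm in diameter and tip to y = +107. Plugged in, this point lies 48 mm out from the mouth
- nozzle_tip (a point): centre of the outer end of the nozzle's brass tip
- nozzle_plug (a point): centre of the inner end face of the nozzle's steel plug, 191 mm from the tip. Once the sleeve is pulled back, a spring inside the coupler pushes the nozzle out by about 16 mm; it then still rests with 20 mm of plug in the mouth, drooping about 3 degrees, and can be drawn out freely
- tray: open steel tray, fixed, 250 mm long (its x) x 120 mm wide (its y) x 24 mm high, walls 3 mm, inner floor 3 to 4 mm above the bench with a black liner; origin at the centre of its underside. It lies to the left or to the right
- parts_box: red plastic parts box with six compartments, 170 x 110 x 45 mm, loose, origin at the centre of its underside; on the side where the tray is not
- phone: black phone under repair, 150 x 72 x 8 mm, loose, lying on the blue mat near the robot, origin at the centre of its underside
- screwdriver: yellow screwdriver, 160 mm long, loose, lying on the blue mat, origin under its middle
- flux_jar: white jar with a black lid, 48 mm in diameter, 50 mm high, loose, on the far side of the air point, origin at the centre of its underside
Mind the look-alikes: they are no part of the job. Leave any pink look-alike of the part that bears nozzle_grip alone.

How it is judged:
On the way, in this order (a step that is already met when the one before it is completed fails the run):
1. the red lever is swung across the pipe to its stop: the air is off (value of joint valve below 0.09 rad), for 0.1 s.
2. the sleeve is pulled back and the nozzle has popped out of the lock (value of joint sleeve above 0.006 m and y of nozzle_grip in the frame of coupler_mouth above 0.057 m), for 0.05 s.
3. the sleeve has sprung fully forward again (value of joint sleeve below 0.0015 m), for 0.1 s.
At the end, for the whole second after the job is handed in: the red lever is shut (within 0.09 rad of its stop), the sleeve is fully forward (within 1.5 mm), and the nozzle lies still inside the tray with both its ends within the walls and no more than 28 mm above the tray's underside (value of joint valve below 0.09 rad and value of joint sleeve below 0.0015 m and z of each of nozzle_tip, nozzle_plug in the frame of tray below 0.028 m and x of nozzle_tip in the frame of tray between -0.124 and 0.124 m and y of nozzle_tip in the frame of tray between -0.058 and 0.058 m and x of nozzle_plug in the frame of tray between -0.124 and 0.124 m and y of nozzle_plug in the frame of tray between -0.058 and 0.058 m and linear speed of nozzle below 0.02 m/s); the robot touches nothing.
It fails at once if the sleeve is pulled back (over 4 mm) while the lever is not yet shut (within 0.12 rad of its stop) (value of joint sleeve above 0.004 m and value of joint valve above 0.12 rad).
It fails at once if the nozzle is dropped or thrown (out of the fingers and moving faster than 0.75 m/s, as after a fall of 30 mm) (linear speed of nozzle above 0.75 m/s and contact force between nozzle and the fingers below 0.2 N).
It fails at once if the phone, screwdriver, flux jar or parts box is moved more than 20 mm (distance of any of phone, screwdriver, flux_jar, parts_box from where it was at the start of the episode above 0.02 m).
It also fails if it takes over 64 s, if anything falls off the work surface, if the arm or the gripper's body presses on something with over 40 N, if the wrist force passes 120 N, or if a joint passes its speed limit or range.

## Robot

A 6-joint arm with a two-finger parallel gripper is mounted at the origin on the work surface. World frame = base frame: x ahead of the robot, y to its left, z up, the work surface at z = 0. Lengths are in m, angles in rad, forces in N, time in s.
With the tool pointing down it reaches from about 0.275 to 0.85 m from the base axis. Payload 5.2 kg.
Tool frame: the origin (TCP) lies at the centre of the arm's flange, where the gripper is bolted on; the fingertips stand 173 mm ahead of it and the grasp point (between the pads) lies 155 mm ahead of it; z points along the fingers, y is the line along which they close (so a half turn about z gives the same grasp; the last joint's range is limited). The gripper opens to 85 mm and grips with 20 to 120 N. Pads are 22 mm wide; open, the fingers measure 114 mm over their backs; the gripper's body (76 mm by 85 mm) begins 54 mm behind the grasp point. The pads swing forward as they close: fully open they stand 13 mm farther back than shut.
Start: joints at [-1.458, 0.259, 1.535, -0, 1.348, -0.203], TCP at [0.171, -0.523, 0.405] pointing down, gripper open.
Joint ranges: [-3.14, 3.14], [-0.91, 2.08], [0.19, 2.58], [-1.22, 4.36], [0.22, 2.71], [-3.12, 3.12]. Speed limits (rad/s): [2.57, 2.57, 3.14, 3.14, 3.14, 3.14].

## Interface

Orientations are given as a rotation vector (axis times angle).
In Python, from cell import sensors, viewer, ticket gives the robot as it stands.
- The arm moves only by the tool carry_out, never from a script. Its argument "rows" is a list of rows, each a list of 3 entries, a list of its own where there are three numbers: the shift along the tool's x, y, z in m, then the turn, a rotation vector about the tool's x, y, z in rad, then the opening, from 0 (shut) to 1 (fully open). A call has 1 to 10 rows; each row shifts and turns the commanded pose from where the row before left it, along the tool's axes as they then stand; what a row does not reach is not made up. A row lasts 1/12 s, in which the tool goes at most 41.7 mm and 7.16 degrees, less where a joint would pass 70% of its speed; a pose out of reach is approached as far as the arm can. A call with a gripper value outside its range is refused whole. The fingers move at their own pace and stop on an object; "grip_force" is the grip in N (left out, the last holds). Time passes only in rows, so rows that do not move let the fingers close. It gives the time, the measured TCP pose, the force, the opening and the grip force at its end, in the units of the state.
- sensors.sense(): the state, without advancing time (a new reading comes with each control period).
- viewer.read_camera(name): name is "scene" or "top" or "wrist"; returns a dict with "image" (420x560x3 uint8, red, green, blue), "fov_y" (degrees; the focal length in pixels is half the picture's height over the tangent of half this angle, whatever the lens; pixels are square), "cx", "cy" (the principal point, pixels), "D" ([k1, k2, p1, p2, k3] as OpenCV has them; the pictures are not rectified), "position" and "attitude" of the camera in the world; the wrist camera has in their place "hand_eye" (4x4, takes a point from camera to tool coordinates, whose origin is the TCP and whose axes are the flange's). Camera axes: x right, y down, z forward; pixel columns grow to the right and rows downward; lengths in m; the calibration is good to about 2 mm. A picture is of the moment at which its call begins: read the wrist's pose just before it. There is no depth.
- ticket.close_job(): hands the job in; it is judged then, once.
The state is a dict: "clock": time; "joint_pos": joint angles; "joint_velocities": joint speeds; "joint_torque": joint torques, N m; "eef_pos": TCP position; "ee_rot": TCP orientation; "wrist_force": force on the tool from outside, world axes, zero at the start; "wrist_torque": the same for the moment, N m; "gripper_width": finger opening in m; "gripper_force": force on a finger pad.
Only numpy, scipy, OpenCV 4.12 (cv2) and the standard library are available. Lean on these libraries where they do the work, as an engineer would, in place of code of your own. Each camera call takes 0.05 s, during which the arm holds its last target. There are 200 camera calls.

## Working session

There is one attempt and no reset: what is moved stays moved. The work goes in short steps, Python scripts to look and compute and a tool call to move; the robot and the scene stay as the last step left them, time stands still between calls to the robot, and variables do not carry over. Pictures are saved under pics/ and viewed, at most 10 in all, crops included, and the job is handed in when it is done.

Besides the shell and the picture viewer there is one more tool, called as name(argument=value, ...), one argument or row to a line, values as JSON. carry_out: Moves the arm, as the interface text tells. Its arguments: {"type":"object","properties":{"rows":{"type":"array","items":{"type":"array"}},"grip_force":{"type":"number"}},"required":["rows"]}

```bash
mkdir -p pics; ls
python3 - <<'E'
from cell import sensors, viewer
import cv2,numpy as np
s=sensors.sense(); print({k:np.round(v,3).tolist() for k,v in s.items()})
for n in("scene","top"):
    c=viewer.read_camera(n); cv2.imwrite(f"pics/{n}0.png",c["image"][:,:,::-1])
    print(n,{k:np.round(v,4).tolist() for k,v in c.items() if k!="image"})
E
```

```text
pics
{'clock': 0.0, 'joint_pos': [-1.458, 0.259, 1.536, -0.0, 1.348, -0.203], 'joint_velocities': [0.001, -0.003, -0.001, 0.001, 0.001, -0.001], 'joint_torque': [-0.0, -44.603, -29.057, -0.0, 0.011, 0.0], 'eef_pos': [0.171, -0.523, 0.404], 'ee_rot': [-3.101, -0.494, -0.0], 'wrist_force': [-0.082, -0.408, 0.176], 'wrist_torque': [0.017, -0.001, -0.015], 'gripper_force': 0.0, 'gripper_width': 0.085}
scene {'fov_y': 50.219, 'cx': 273.3718, 'cy': 208.0263, 'D': [-0.0781, 0.0, 0.0, 0.0, 0.0], 'position': [1.4578, 0.329, 1.0162], 'attitude': [-1.4648, -2.0688, 0.9189]}
top {'fov_y': 56.9067, 'cx': 277.5095, 'cy': 210.6858, 'D': [-0.1093, 0.0, 0.0, 0.0, 0.0], 'position': [0.3671, -0.038, 1.1136], 'attitude': [-2.1619, 2.1478, -0.1386]}
```

View pics/top0.png

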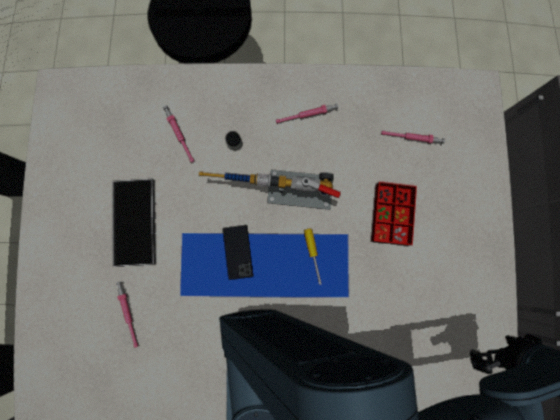

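View pics/scene0.png

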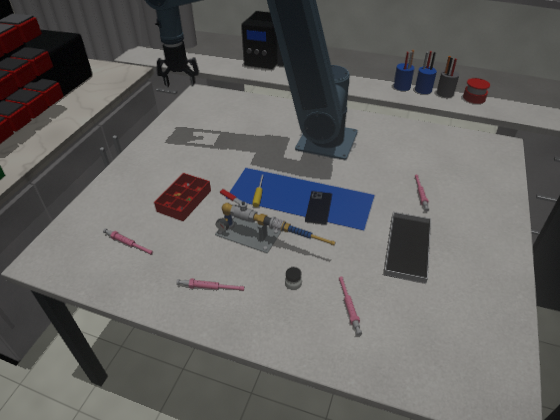

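The top view shows the air point at (200–340, 165–210), with the real blue/brass nozzle to the left, its tip at (200,174), and the red lever at (330,190). The black tray is at (113–155, 180–266). The candidates for the nozzle are four pink look-alikes at (178,133), (307,113), (412,137) and (128,315), plus the blue-grip one at (238,177). The blue one is the one meant, because it has a blue grip and sits in the coupler. I'll confirm it in a crop.

```bash
cat > h.py <<'E'
import numpy as np, cv2
from scipy.spatial.transform import Rotation as R
from cell import sensors, viewer
def cam(name):
    s=sensors.sense(); c=viewer.read_camera(name); H,W=c["image"].shape[:2]
    f=H/2/np.tan(np.radians(c["fov_y"])/2)
    c["K"]=np.array([[f,0,c["cx"]],[0,f,c["cy"]],[0,0,1]]); c["D"]=np.array(c["D"],float)
    if "hand_eye" in c:
        T=np.eye(4);T[:3,:3]=R.from_rotvec(s["ee_rot"]).as_matrix();T[:3,3]=s["eef_pos"];T=T@np.array(c["hand_eye"])
        c["R"],c["t"]=T[:3,:3],T[:3,3]
    else: c["R"],c["t"]=R.from_rotvec(c["attitude"]).as_matrix(),np.array(c["position"])
    return c
def plane(c,uv,z):
    p=cv2.undistortPoints(np.array(uv,float).reshape(-1,1,2),c["K"],c["D"]).reshape(-1,2)
    d=np.c_[p,np.ones(len(p))]@c["R"].T
    return c["t"]+d*((np.reshape(z,(-1,1))-c["t"][2])/d[:,2:])
def proj(c,P):
    Rt=c["R"].T
    return cv2.projectPoints(np.array(P,float).reshape(-1,1,3),cv2.Rodrigues(Rt)[0],-Rt@c["t"],c["K"],c["D"])[0].reshape(-1,2)
E
python3 - <<'E'
from h import *
c=cam("top"); np.set_printoptions(precision=4,suppress=True)
names=["tip","mouth","lever tip","nut","tray TL","tray TR","tray BL","tray BR","box c","jar","phone c","sd"]
uv=[(200,174),(257,180),(340,194),(306,181),(113,181),(154,179.5),(114,266),(156,265),(394,213),(233,140),(238,252),(314,255)]
z=[.085,.085,.122,.131,.024,.024,.024,.024,.045,.05,.008,.015]
for n,p in zip(names,plane(c,uv,z)): print(n,p)
im=c["image"][150:225,190:350,::-1]; cv2.imwrite("pics/crop1.png",cv2.resize(im,None,fx=5,fy=5,interpolation=cv2.INTER_CUBIC))
E
```

```text
tip [0.5995 0.1744 0.085 ]
mouth [0.5835 0.0187 0.085 ]
lever tip [ 0.5402 -0.1998  0.122 ]
nut [ 0.572  -0.1106  0.131 ]
tray TL [0.5924 0.4446 0.024 ]
tray TR [0.5969 0.3214 0.024 ]
tray BL [0.3462 0.4271 0.024 ]
tray BR [0.3513 0.3044 0.024 ]
box c [ 0.5009 -0.3644  0.045 ]
jar [0.7069 0.0908 0.05  ]
phone c [0.3909 0.0743 0.008 ]
sd [ 0.3837 -0.1412  0.015 ]
```

View pics/crop1.png

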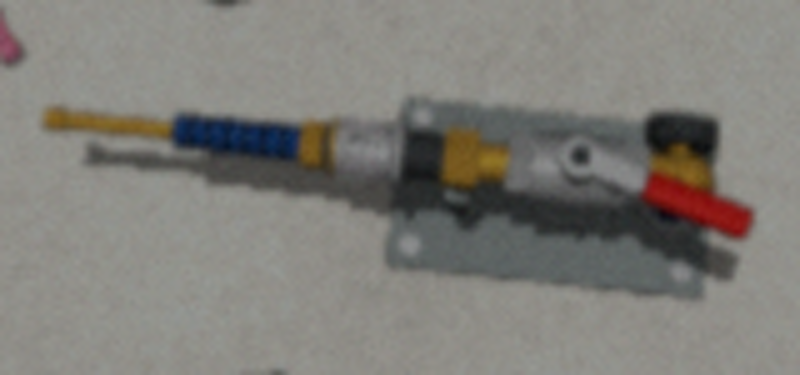

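The crop confirms the target: blue grip at (175–300,135), brass hexagon at (318,145), sleeve at (335–410,150), nut at (580,155) and lever tip at (750,220). Next I'll work out the move over the lever.

```bash
cat >> h.py <<'E'
def go(xyz,ydeg):
    """grasp point target (world), tool down, tool y at ydeg (mod 180): print turn about tool z, then shift in turned tool axes"""
    s=sensors.sense(); Q=R.from_rotvec(s["ee_rot"]); M=Q.as_matrix()
    cur=np.degrees(np.arctan2(M[1,1],M[0,1])); d=(ydeg-cur+90)%180-90
    x=np.cross([np.cos(np.radians(ydeg)),np.sin(np.radians(ydeg)),0],[0,0,-1])
    T0=np.c_[x,[np.cos(np.radians(ydeg)),np.sin(np.radians(ydeg)),0],[0,0,-1]]
    if abs((ydeg-cur+180)%360-180)>90: T0[:,:2]*=-1
    w=np.array(xyz)+[0,0,.155]-s["eef_pos"]
    print("clock %.2f j"%s["clock"],np.round(s["joint_pos"],2),"cur ydeg %.1f"%cur,"tilt rotvec(tool)",np.round((Q.inv()*R.from_matrix(T0)).as_rotvec(),4))
    print(" world shift",np.round(w,4)," in turned tool axes",np.round(T0.T@w,4)," in present axes",np.round(M.T@w,4))
E
python3 - <<'E'
from h import *
p=np.array([.572,-.1106,0]);u=np.radians(-109.6)
g=p+.084*np.array([np.cos(u),np.sin(u),0]); print(g); g[2]=.23
go(g,-19.6)
E
```

```text
[ 0.54382207 -0.18973283  0.        ]
clock 0.15 j [-1.46  0.26  1.54 -0.    1.35 -0.2 ] cur ydeg -71.9 tilt rotvec(tool) [-1.200e-03 -9.000e-04 -9.129e-01]
 world shift [ 0.373   0.3329 -0.0191]  in turned tool axes [0.4387 0.2397 0.0191]  in present axes [ 0.4579 -0.2006  0.0195]
```

carry_out(
  rows=[
    [[0.035,-0.0154,0],[0,0,0],1],
    [[0.035,-0.0154,0],[0,0,0],1],
    [[0.035,-0.0154,0],[0,0,0],1],
    [[0.035,-0.0154,0],[0,0,0],1],
    [[0.035,-0.0154,0],[0,0,0],1],
    [[0.035,-0.0154,0],[0,0,0],1],
    [[0.035,-0.0154,0],[0,0,0],1],
    [[0.035,-0.0154,0],[0,0,0],1],
    [[0.035,-0.0154,0],[0,0,0],1],
    [[0.035,-0.0154,0],[0,0,0],1],
  ],
)

```text
clock: 0.98
eef_pos: [0.4568, -0.2661, 0.4046]
ee_rot: [-3.102, -0.494, 0.0]
wrist_force: [0.5, -1.4, -0.9]
gripper_width: 0.0857
gripper_force: 0.0
```

carry_out(
  rows=[
    [[0.035,-0.0154,0],[0,0,0],0.4],
    [[0.035,-0.0154,0],[0,0,0],0.4],
    [[0,0,0],[0,0,-0.114],0.4],
    [[0,0,0],[0,0,-0.114],0.4],
    [[0,0,0],[0,0,-0.114],0.4],
    [[0,0,0],[0,0,-0.114],0.4],
    [[0,0,0],[0,0,-0.114],0.4],
    [[0,0,0],[0,0,-0.114],0.4],
    [[0,0,0],[0,0,-0.114],0.4],
    [[0,0,0],[0,0,-0.114],0.4],
  ],
)

```text
clock: 1.82
eef_pos: [0.5126, -0.2166, 0.4043]
ee_rot: [-2.562, -1.817, 0.0]
wrist_force: [-0.4, 1.0, -0.3]
gripper_width: 0.0345
gripper_force: 0.0
```

Run:
```python
from h import *
c=cam("wrist"); cv2.imwrite("pics/w1.png",c["image"][:,:,::-1])
np.savez("w1.npz",**{k:c[k] for k in("K","D","R","t")}); print(c["t"],c["R"][:,2])
go([.5438,-.1897,.122],-19.6); print(sensors.sense()["gripper_width"])
for n,P in dict(tip=[.5995,.1744,.085],mouth=[.5835,.0187,.085],ltip=[.5402,-.1998,.122],nut=[.572,-.1106,.131]).items(): print(n,proj(c,P))
```

```text
[ 0.53711518 -0.14178089  0.37324633] [-0.10408449 -0.29357785 -0.95025179]
clock 1.87 j [-0.6   0.27  1.52  0.    1.35 -0.27] cur ydeg -18.9 tilt rotvec(tool) [-0.0008 -0.0002  0.0114]
 world shift [ 0.0312  0.0269 -0.1273]  in turned tool axes [0.0358 0.0204 0.1273]  in present axes [0.0356 0.0209 0.1273]
0.034244693485260054
tip [[ 232.15448204 -239.400524  ]]
mouth [[ 272.33336505 -131.71795345]]
ltip [[315.39436484 181.36646421]]
nut [[320.76169495  39.39718546]]
```

View pics/w1.png

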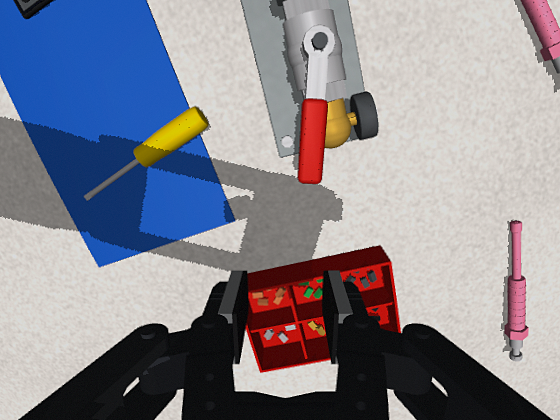

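The wrist view shows the nut at (319,40), the lever tip at (310,183) and the gauge at (365,115), all within about 3 mm of where the top view put them. I'll refine the lever position from this picture.

Run:
```python
from h import *
c=dict(np.load("w1.npz"))
P=plane(c,[(319,40),(310,182),(313,100)],[.131,.122,.1275]); print(P)
d=P[1]-P[0]; u=np.arctan2(d[1],d[0]); print(np.degrees(u),np.hypot(*d[:2]))
g=P[0]+.080*np.array([np.cos(u),np.sin(u),0]); print(g)
go([g[0],g[1],.122],np.degrees(u)+90)
```

```text
[[ 0.57082053 -0.11058085  0.131     ]
 [ 0.53630847 -0.19894659  0.122     ]
 [ 0.55583649 -0.144713    0.1275    ]]
-111.33359226670304 0.09486615286918033
[ 0.54171674 -0.1850991   0.131     ]
clock 1.87 j [-0.6   0.27  1.52  0.    1.35 -0.27] cur ydeg -18.9 tilt rotvec(tool) [-0.0008 -0.0002  0.0417]
 world shift [ 0.0291  0.0315 -0.1273]  in turned tool axes [0.04   0.0157 0.1273]  in present axes [0.0392 0.0174 0.1273]
```

carry_out(
  rows=[
    [[0,0,0],[0,0,0.042],0.34],
    [[0.02,0.008,0],[0,0,0],0.34],
    [[0.02,0.0077,0],[0,0,0],0.34],
    [[0,0,0.03],[0,0,0],0.34],
    [[0,0,0.03],[0,0,0],0.34],
    [[0,0,0.03],[0,0,0],0.34],
    [[0,0,0.02],[0,0,0],0.34],
    [[0,0,0.017],[0,0,0],0.34],
    [[0,0,0],[0,0,0],0.34],
  ],
)

```text
clock: 2.62
eef_pos: [0.5409, -0.1847, 0.2736]
ee_rot: [-2.602, -1.748, 0.006]
wrist_force: [-0.3, 0.7, -0.2]
gripper_width: 0.0291
gripper_force: 0.0
```

Run:
```python
from h import *
s=sensors.sense(); print(s["wrist_force"],s["gripper_width"]); go([.5417,-.1851,.122],-21.3)
M=R.from_rotvec(s["ee_rot"]).as_matrix(); print(M)
```

```text
[-0.34532144  0.74329605 -0.22120022] 0.029055931131604457
clock 2.62 j [-0.52  0.42  1.65 -0.    1.08 -0.14] cur ydeg -22.2 tilt rotvec(tool) [-0.0079 -0.0011 -0.0156]
 world shift [ 0.0008 -0.0004  0.0034]  in turned tool axes [-0.0001  0.0009 -0.0034]  in present axes [-0.      0.0009 -0.0034]
[[ 0.37778682  0.92586676 -0.00691764]
 [ 0.925892   -0.37776747  0.00396782]
 [ 0.00106041 -0.00790398 -0.9999682 ]]
```

carry_out(
  rows=[
    [[0.0005,-0.0092,0],[0,0,0.115],0.34],
    [[0.0005,-0.0092,0],[0,0,0.115],0.34],
    [[0.0005,-0.0092,0],[0,0,0.115],0.34],
    [[0.0005,-0.0092,0],[0,0,0.115],0.34],
    [[0.0005,-0.0092,0],[0,0,0.115],0.34],
    [[0.0005,-0.0092,0],[0,0,0.115],0.34],
    [[0.0005,-0.0092,0],[0,0,0.115],0.34],
    [[0.0005,-0.0092,0],[0,0,0.115],0.34],
    [[0.0005,-0.0092,0],[0,0,0.115],0.34],
    [[0.0005,-0.0092,0],[0,0,0.115],0.34],
  ],
)

```text
clock: 3.45
eef_pos: [0.492, -0.1145, 0.279]
ee_rot: [3.14, 0.044, 0.002]
wrist_force: [0.0, -3.2, 0.6]
gripper_width: 0.0292
gripper_force: 1.1
```

carry_out(
  rows=[
    [[0.0002,-0.004,0],[0,0,0.05],0.34],
    [[0.0002,-0.004,0],[0,0,0.05],0.34],
    [[0.0002,-0.004,0],[0,0,0.05],0.34],
    [[0.0002,-0.004,0],[0,0,0.05],0.34],
  ],
)

```text
clock: 3.78
eef_pos: [0.4935, -0.0985, 0.2789]
ee_rot: [3.129, -0.264, 0.001]
wrist_force: [-2.0, -1.6, 0.4]
gripper_width: 0.0291
gripper_force: 1.0
```

Run:
```python
from h import *
s=sensors.sense(); print(s["wrist_force"],s["wrist_torque"],s["gripper_width"])
p=np.array([.5708,-.1106]); d=s["eef_pos"][:2]-p; print(np.degrees(np.arctan2(d[1],d[0])),np.hypot(*d)); go([.55,-.11,.122],-95.6)
```

```text
[-2.03940954 -1.57274257  0.40500439] [-0.30415578  0.29801115 -0.02279568] 0.029083345056192693
171.13763899279334 0.0782425288333486
clock 3.78 j [-0.42  0.3   1.82 -0.    1.02  1.32] cur ydeg -99.6 tilt rotvec(tool) [ 0.0013 -0.0007 -0.0706]
 world shift [ 0.0565 -0.0115 -0.0019]  in turned tool axes [0.0574 0.0059 0.0019]  in present axes [0.0576 0.0018 0.0019]
```

carry_out(
  rows=[
    [[0,-0.002,0],[0,0,0],0.34],
    [[0,-0.002,0],[0,0,0],0.34],
    [[0,0,0],[0,0,0],0.34],
  ],
)

```text
clock: 4.03
eef_pos: [0.4939, -0.0959, 0.2787]
ee_rot: [3.127, -0.254, -0.0]
wrist_force: [-5.1, -10.3, 2.0]
gripper_width: 0.0291
gripper_force: 5.0
```

carry_out(
  rows=[
    [[0,-0.002,0],[0,0,0],0.34],
    [[0,0,0],[0,0,0],0.34],
  ],
)

```text
clock: 4.2
eef_pos: [0.494, -0.0952, 0.2787]
ee_rot: [3.124, -0.254, -0.001]
wrist_force: [-7.4, -16.2, 0.7]
gripper_width: 0.0292
gripper_force: 8.5
```

carry_out(
  rows=[
    [[0,0.005,0],[0,0,0],0.34],
    [[0,0,-0.02],[0,0,0],0.34],
    [[0,0,-0.035],[0,0,0],0.34],
    [[0,0,-0.035],[0,0,0],0.34],
    [[0,0,-0.035],[0,0,0],0.8],
    [[0,0,0],[0,0,-0.12],0.8],
    [[0,0,0],[0,0,-0.12],0.8],
    [[0,0,0],[0,0,-0.12],0.8],
    [[0,0,0],[0,0,-0.12],0.8],
    [[0,0,0],[0,0,-0.12],0.8],
  ],
)

```text
clock: 5.03
eef_pos: [0.4936, -0.0973, 0.4037]
ee_rot: [3.065, 0.689, 0.002]
wrist_force: [-0.7, 1.0, -0.2]
gripper_width: 0.0682
gripper_force: 0.0
```

carry_out(
  rows=[
    [[0,0,0],[0,0,-0.12],0.8],
    [[0,0,0],[0,0,-0.12],0.8],
    [[0,0,0],[0,0,-0.12],0.8],
    [[0,0,0],[0,0,-0.12],0.8],
    [[0,0,0],[0,0,-0.12],0.8],
    [[0,0,0],[0,0,-0.12],0.8],
    [[0,0,0],[0,0,-0.12],0.8],
    [[0,0,0],[0,0,-0.12],0.8],
    [[0,0,0],[0,0,-0.08],0.8],
  ],
)

```text
clock: 5.78
eef_pos: [0.4937, -0.0973, 0.4035]
ee_rot: [2.317, 2.121, 0.002]
wrist_force: [-0.2, -0.9, -0.4]
gripper_width: 0.0686
gripper_force: 0.0
```

Run:
```python
from h import *
go([.582,.005,.25],-5.6)
```

```text
clock 5.78 j [-0.42  0.17  1.65  0.    1.32 -0.33] cur ydeg -5.1 tilt rotvec(tool) [ 0.0012 -0.0002  0.0094]
 world shift [0.0883 0.1023 0.0015]  in turned tool axes [ 0.1104  0.0779 -0.0015]  in present axes [ 0.1096  0.0789 -0.0014]
```

carry_out(
  rows=[
    [[0.0175,0.02,0],[0,0,0],0.8],
    [[0.0175,0.02,0],[0,0,0],0.8],
    [[0.0175,0.02,0],[0,0,0],0.8],
    [[0.0175,0.019,0],[0,0,0.009],0.8],
    [[0,0,0],[0,0,0],0.8],
  ],
)

```text
clock: 6.2
eef_pos: [0.5815, -0.0328, 0.4032]
ee_rot: [2.331, 2.105, 0.005]
wrist_force: [-0.3, -0.1, -0.7]
gripper_width: 0.0679
gripper_force: 0.0
```

Run:
```python
from h import *
c=cam("wrist"); cv2.imwrite("pics/w2.png",c["image"][:,:,::-1])
np.savez("w2.npz",**{k:c[k] for k in("K","D","R","t")})
go([.582,.005,.085],-5.6)
y=np.array([.097,.995,0]);p=np.array([.5708,-.1106,0])
for n,(d,z) in dict(nut=(0,.131),mouth=(135,.085),grip=(183,.085),tip=(290,.085)).items(): print(n,proj(c,p+y*d/1000+[0,0,z]))
```

```text
clock 6.25 j [-0.25  0.32  1.46  0.    1.36 -0.15] cur ydeg -5.8 tilt rotvec(tool) [ 0.001  -0.0006 -0.0034]
 world shift [ 0.0018  0.0388 -0.163 ]  in turned tool axes [ 0.0388 -0.002   0.163 ]  in present axes [ 0.0387 -0.0022  0.163 ]
nut [[282.82985179 311.95280049]]
mouth [[282.01902276 134.95548893]]
grip [[281.63865925  72.13167497]]
tip [[280.77901239 -81.51618545]]
```

View pics/w2.png

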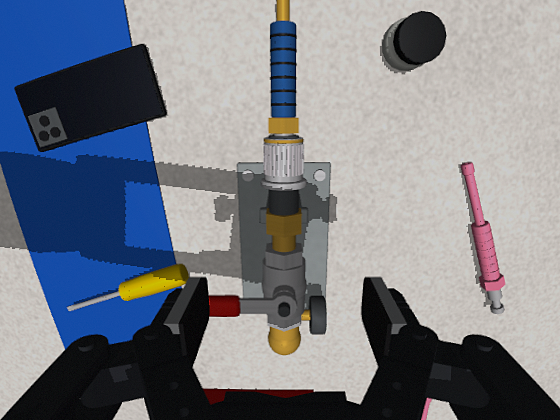

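The wrist view shows the lever square across the pipe (shut) at (225,305), the mouth at (283,137), the blue grip centred at (284,70) and the sleeve ribs at rows 143–178. This matches the model to about 1 mm. Next I go down onto the sleeve.

carry_out(
  rows=[
    [[0.0195,-0.0005,0],[0,0,0],0.8],
    [[0.02,-0.0005,0],[0,0,0],0.8],
    [[0,0,0.035],[0,0,0],0.8],
    [[0,0,0.035],[0,0,0],0.8],
    [[0,0,0.035],[0,0,0],0.8],
    [[0,0,0.03],[0,0,0],0.8],
    [[0,0,0.02],[0,0,0],0.8],
    [[0,0,0.008],[0,0,0],0.8],
    [[0,0,0],[0,0,0],0.8],
  ],
)

```text
clock: 7.0
eef_pos: [0.5809, 0.0038, 0.2381]
ee_rot: [-2.332, -2.1, 0.004]
wrist_force: [0.0, -0.0, -0.2]
gripper_width: 0.0681
gripper_force: 0.0
```

Run:
```python
from h import *
go([.583,.0058,.085],-5.6); print(sensors.sense()["wrist_force"])
```

```text
clock 7.00 j [-0.19  0.47  1.66 -0.    1.01 -0.08] cur ydeg -6.0 tilt rotvec(tool) [-0.0041 -0.0003 -0.0066]
 world shift [0.0021 0.002  0.0019]  in turned tool axes [ 0.0022  0.0019 -0.0019]  in present axes [ 0.0022  0.0019 -0.0019]
[ 0.01886753 -0.00744439 -0.22035463]
```

carry_out(
  rows=[
    [[0.002,0.002,-0.001],[0,0,-0.007],0.8],
    [[0,0,0],[0,0,0],0.2],
    [[0,0,0],[0,0,0],0.2],
    [[0,0,0],[0,0,0],0.2],
    [[0,0,0],[0,0,0],0.2],
    [[0,0,0],[0,0,0],0.2],
    [[0,0,0],[0,0,0],0.2],
  ],
  grip_force=70,
)

```text
clock: 7.58
eef_pos: [0.5846, 0.006, 0.2426]
ee_rot: [2.325, 2.11, 0.003]
wrist_force: [-1.4, -0.2, 6.4]
gripper_width: 0.0294
gripper_force: 69.0
```

carry_out(
  rows=[
    [[-0.003,0,0],[0,0,0],0.2],
    [[-0.003,0,0],[0,0,0],0.2],
    [[-0.003,0,0],[0,0,0],0.2],
    [[-0.002,0,0],[0,0,0],0.2],
    [[-0.001,0,0],[0,0,0],0.2],
    [[-0.001,0,0],[0,0,0],0.2],
    [[0,0,0],[0,0,0],0.2],
    [[0,0,0],[0,0,0],0.2],
  ],
)

```text
clock: 8.25
eef_pos: [0.5835, -0.0045, 0.2426]
ee_rot: [-2.326, -2.111, -0.009]
wrist_force: [1.7, 12.1, 6.6]
gripper_width: 0.0295
gripper_force: 69.9
```

Run:
```python
from h import *
c=cam("wrist"); cv2.imwrite("pics/w3.png",c["image"][:,:,::-1])
np.savez("w3.npz",**{k:c[k] for k in("K","D","R","t")})
y=np.array([.097,.995,0]);p=np.array([.5718,-.1106,.085])
for d in (135,148,164,183,199,218,234,290): print(d,proj(c,p+y*d/1000).round(0))
```

```text
135 [[285. 243.]]
148 [[285. 211.]]
164 [[285. 169.]]
183 [[285. 116.]]
199 [[285.  68.]]
218 [[285.   7.]]
234 [[285. -45.]]
290 [[ 285. -217.]]
```

View pics/w3.png

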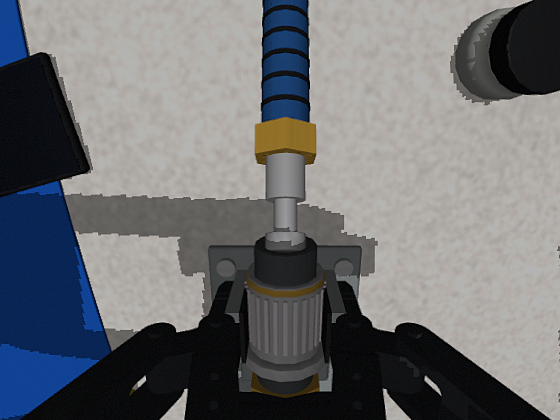

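The nozzle has popped: the hexagon is at (285,140), the plug is visible at rows 163–240 and the mouth is at row ~240. It looks farther out than 16 mm, so I'll check that it is at rest before easing the sleeve forward.

Run:
```python
from h import *
a=cv2.imread("pics/w3.png")
c=cam("wrist"); b=c["image"][:,:,::-1]
d=np.abs(a.astype(int)-b).sum(2)>60; print(d.sum(), np.argwhere(d).mean(0) if d.any() else "")
print(c["t"],c["R"][:,2]); y=np.array([.097,.995,0]);p=np.array([.5718,-.1106,0])
# boundary rows at z=top surface
Q=plane(c,[(285,122),(285,163),(285,155),(285,245),(285,240)],[.097,.097,.093,.093,.098]); print(((Q-p)@y*1000).round(1))
t=cam("top"); im=t["image"][150:225,190:350,::-1]; cv2.imwrite("pics/crop4.png",cv2.resize(im,None,fx=5,fy=5,interpolation=cv2.INTER_CUBIC))
hsv=cv2.cvtColor(t["image"],cv2.COLOR_RGB2HSV)[150:225,190:350]; m=cv2.inRange(hsv,(105,120,40),(125,255,255)); vv,uu=np.nonzero(m); print("blue cols",uu.min()+190,uu.max()+190,"ctr",uu.mean()+190,vv.mean()+150)
uv=[(uu.mean()+190,vv.mean()+150)]; q=plane(t,uv,.085); print((q-p)@y*1000)
```

```text
46 [160.39130435 260.52173913]
[0.58936923 0.07460743 0.2118024 ] [-0.02700976 -0.3061296  -0.95160661]
[181.3 168.1 170.2 137.4 141.3]
blue cols 228 237 ctr 233.0 179.04444444444445
[194.82927823]
```

View pics/crop4.png

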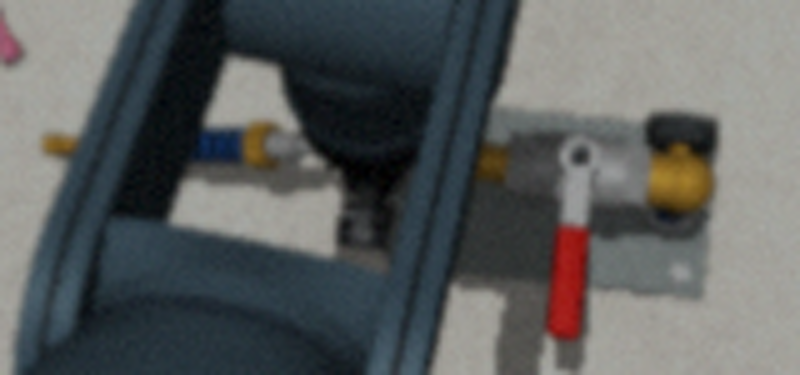

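The top view shows the lever square across the pipe at (570,280). The hexagon is well out at (260,145), but the tip at (50,143) hasn't moved outward in the image, so the nozzle must be drooping a lot. I'll check from the side with the scene camera.

Run:
```python
from h import *
c=cam("scene"); im=c["image"][190:280,205:355,::-1]; cv2.imwrite("pics/crop5.png",cv2.resize(im,None,fx=5,fy=5,interpolation=cv2.INTER_CUBIC))
```

```text
(no output)
```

View pics/crop5.png

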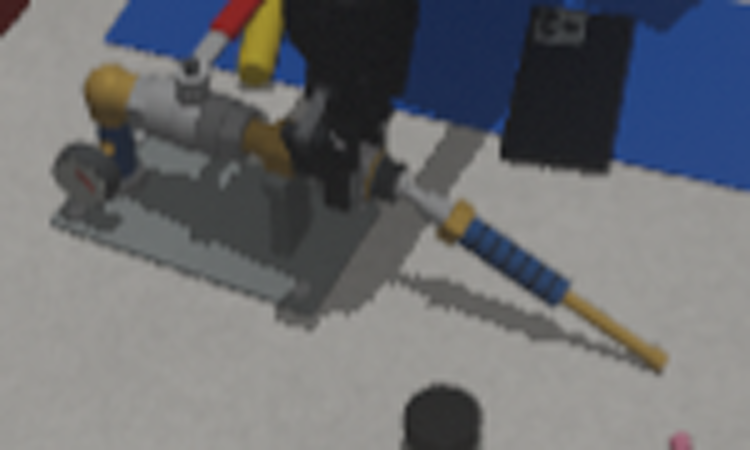

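The scene crop shows the nozzle leaning with its plug head still in the mouth at (400,185) and its tip on the bench at (660,362), where it meets its shadow. It is stable. I'll ease the sleeve forward instead of letting it snap, then release and rise.

carry_out(
  rows=[
    [[0.0025,0,0],[0,0,0],0.2],
    [[0.0025,0,0],[0,0,0],0.2],
    [[0.0025,0,0],[0,0,0],0.2],
    [[0.0025,0,0],[0,0,0],0.2],
    [[0.002,0,0],[0,0,0],0.2],
    [[0.001,0,0],[0,0,0],0.2],
    [[0,0,0],[0,0,0],0.2],
  ],
)

```text
clock: 9.03
eef_pos: [0.5846, 0.0061, 0.2425]
ee_rot: [2.324, 2.11, 0.002]
wrist_force: [-1.6, -0.9, 6.8]
gripper_width: 0.0297
gripper_force: 69.1
```

carry_out(
  rows=[
    [[0,0,0],[0,0,0],0.7],
    [[0,0,0],[0,0,0],0.7],
    [[0,0,0],[0,0,0],0.7],
    [[0,0,0],[0,0,0],0.7],
    [[0,0,-0.015],[0,0,0],0.7],
    [[0,0,-0.03],[0,0,0],0.7],
    [[0,0,-0.03],[0,0,0],0.7],
    [[0,0,-0.03],[0,0,0],0.7],
    [[0,0,-0.03],[0,0,0],0.7],
    [[0,0,-0.025],[0,0,0],0.7],
  ],
)

```text
clock: 9.87
eef_pos: [0.5842, 0.006, 0.403]
ee_rot: [2.326, 2.11, 0.002]
wrist_force: [0.2, -0.4, 0.2]
gripper_width: 0.0598
gripper_force: 0.0
```

Run:
```python
from h import *
from scipy.optimize import least_squares
def blob(c,lo,hi,roi):
    x0,y0,x1,y1=roi; h=cv2.cvtColor(c["image"],cv2.COLOR_RGB2HSV)[y0:y1,x0:x1]; m=cv2.inRange(h,lo,hi); v,u=np.nonzero(m); return u+x0,v+y0
t=cam("top"); s=cam("scene"); w=cam("wrist"); cv2.imwrite("pics/w4.png",w["image"][:,:,::-1]); np.savez("w4.npz",**{k:w[k] for k in("K","D","R","t")})
im=np.vstack([cv2.resize(s["image"][205:275,265:355],None,fx=6,fy=6)[:, :540],cv2.resize(t["image"][165:190,190:280],None,fx=6,fy=6)[:, :540]])
cv2.imwrite("pics/crop6.png",im[:,:,::-1]); print(im.shape)
```

```text
(570, 540, 3)
```

View pics/crop6.png

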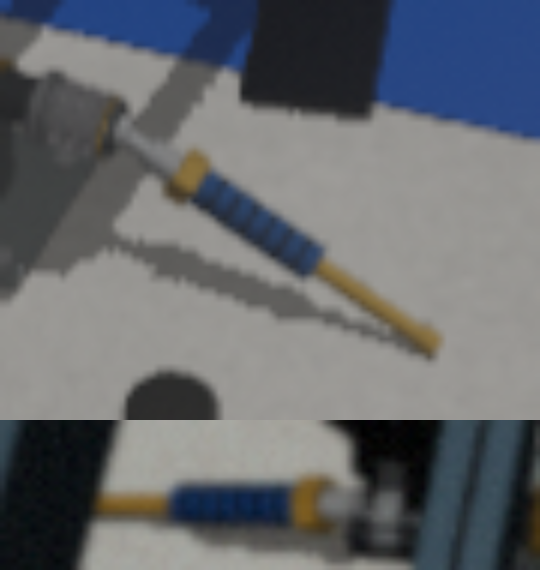

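The nozzle is unchanged, with the blue grip running from (202,190) to (318,262) and the tip at (437,343) in the scene half of the crop. In the top half, the blue runs from column 170 to 293. I'll fit its 3D pose from both views.

Run:
```python
from h import *
from scipy.optimize import least_squares
s=cam("scene"); t=cam("top")
def pts(p):
    a,th=p[3:]; n=np.array([np.cos(th)*np.cos(a),np.cos(th)*np.sin(a),-np.sin(th)]); return np.array([p[:3]+n*k for k in(-.035,.035,.107)]),n
S=np.array([(298.7,236.7),(318,248.7),(337.8,262.2)]); T=np.array([(238.8,179),(218.3,178.8)])
f=lambda p:np.r_[(proj(s,pts(p)[0])-S).ravel(),(proj(t,pts(p)[0][:2])-T).ravel()]
r=least_squares(f,[.59,.1,.06,1.47,.5]); print(r.x.round(4),np.degrees(r.x[3:]),r.fun.round(1)); P,n=pts(r.x); print(P.round(4)); print("plug",r.x[:3]-n*.084)
print("mouth",np.array([.5718,-.1106,.085])+.135*np.array([.097,.995,0]))
```

```text
[0.594  0.1013 0.0473 1.5013 0.4474] [86.02067813 25.6318894 ] [-0.6 -0.7  0.   0.4  0.5  0.4  0.2 -0.4 -0.2  0.5]
[[0.5918 0.0698 0.0625]
 [0.5962 0.1328 0.0322]
 [0.6007 0.1975 0.001 ]]
plug [0.58875627 0.02574856 0.08365582]
mouth [0.584895 0.023725 0.085   ]
```

carry_out(
  rows=[
    [[0,0,0],[0,0,-0.03],0.7],
    [[0.02,0,0],[0,-0.112,0],0.7],
    [[0.02,0,0],[0,-0.112,0],0.7],
    [[0.02,0,0],[0,-0.112,0],0.7],
    [[0.02,0,0],[0,-0.112,0],0.7],
    [[0,0,0],[0,0,0],0.7],
    [[0,0,0],[0,0,0],0.7],
  ],
)

```text
clock: 10.7
eef_pos: [0.589, 0.0858, 0.3845]
ee_rot: [2.042, 1.919, -0.47]
wrist_force: [0.7, -0.1, 0.2]
gripper_width: 0.0598
gripper_force: 0.0
```

```bash
cat > n.py <<'E'
from h import *
G=np.array([.594,.1013,.0473]);az,th=np.radians([86,25.6]); n=np.array([np.cos(th)*np.cos(az),np.cos(th)*np.sin(az),-np.sin(th)])
def rel(back):
    s=sensors.sense(); M=R.from_rotvec(s["ee_rot"]).as_matrix()
    y=np.array([np.sin(az),-np.cos(az),0]); T=np.c_[n,y,np.cross(n,y)]
    rv=(R.from_matrix(M).inv()*R.from_matrix(T)).as_rotvec()
    print("clock",s["clock"].__round__(2),"turn",rv.round(4),"shift present axes",(M.T@(G-T[:,2]*(.165+back)-s["eef_pos"])).round(4),"shift in target axes",(T.T@(G-T[:,2]*(.165+back)-s["eef_pos"])).round(4),s["joint_pos"].round(2) if hasattr(s["joint_pos"],"round") else "")
E
python3 -c "
from n import *
rel(.08)"
```

```text
clock 10.7 turn [-0.0023  0.0004  0.0084] shift present axes [0.16   0.0054 0.0522] shift in target axes [0.16   0.0039 0.0523] [ 0.09  0.4   1.42 -0.45  1.41  0.24]
```

carry_out(
  rows=[
    [[0.03,0.001,0],[0,0,0.008],0.7],
    [[0.035,0.001,0],[0,0,0],0.7],
    [[0.035,0.001,0],[0,0,0],0.7],
    [[0.03,0.001,0.02],[0,0,0],0.6],
    [[0.02,0,0.02],[0,0,0],0.6],
    [[0.01,0,0.012],[0,0,0],0.6],
    [[0,0,0],[0,0,0],0.6],
  ],
)

```text
clock: 11.28
eef_pos: [0.6016, 0.2042, 0.2668]
ee_rot: [2.053, 1.906, -0.473]
wrist_force: [-1.0, -0.1, 0.4]
gripper_width: 0.0514
gripper_force: 0.0
```

Run:
```python
from n import *
rel(.08); w=cam("wrist"); cv2.imwrite("pics/w5.png",w["image"][:,:,::-1])
h=cv2.cvtColor(w["image"],cv2.COLOR_RGB2HSV); m=cv2.inRange(h,(105,100,40),(125,255,255))
k,l,st,ce=cv2.connectedComponentsWithStats(m)
for i in range(1,k):
    if st[i,4]>150: print(st[i],ce[i])
print("pred",[proj(w,G+n*d).round(0).tolist()[0] for d in(-.084,-.035,0,.035,.107)])
```

```text
clock 11.28 turn [-0.0065  0.002  -0.0027] shift present axes [ 0.0018 -0.0004 -0.0025] shift in target axes [ 0.0018 -0.0004 -0.0025] [ 0.27  0.6   1.41 -0.43  1.33  0.49]
[   0   12   88  189 8254] [ 28.85328326 131.4963654 ]
[273 184  32  21 533] [288.56285178 194.96060038]
[273 205  31  16 393] [287.94402036 212.78117048]
[273 220  31  16 373] [287.58981233 228.24396783]
[273 236  30  15 357] [287.36694678 243.21848739]
[    0   249   170   113 11524] [ 83.15732385 298.23724401]
[273 250  29  15 334] [286.82634731 257.73652695]
[272 264  30  15 328] [286.52439024 271.65853659]
[272 277  29  16 311] [285.81993569 285.09324759]
pred [[289.0, 338.0], [290.0, 279.0], [290.0, 230.0], [290.0, 177.0], [290.0, 50.0]]
```

View pics/w5.png

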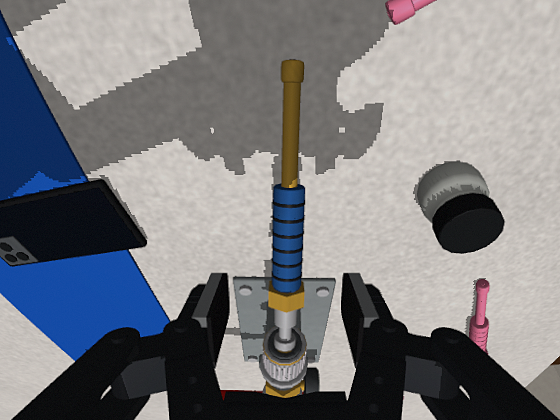

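The wrist view shows the blue grip at rows 184–293, column 287, and the tip at (292,62), compared with a predicted centre of (290,230). So the nozzle sits about 5.5 mm nearer the coupler and 1.6 mm to one side, with its azimuth matching the pipe axis. I'll correct for this and descend.

```bash
sed -i 's/^G=.*/az,th=np.radians([84.6,25.6]); n=np.array([np.cos(th)*np.cos(az),np.cos(th)*np.sin(az),-np.sin(th)]); G=np.array([.594,.1013,.0483])-.0055*n-.0016*np.array([np.sin(az),-np.cos(az),0])/' n.py
python3 -c "
from n import *
rel(.0)"
```

```text
clock 11.33 turn [0.0071 0.0021 0.0176] shift present axes [-0.0025 -0.0009  0.0788] shift in target axes [-0.0027 -0.0002  0.0788] [ 0.27  0.59  1.41 -0.43  1.33  0.49]
```

carry_out(
  rows=[
    [[-0.0025,-0.001,0],[0,0,0.018],0.5],
    [[0,0,0.025],[0,0,0],0.5],
    [[0,0,0.025],[0,0,0],0.5],
    [[0,0,0.015],[0,0,0],0.45],
    [[0,0,0.01],[0,0,0],0.4],
    [[0,0,0.004],[0,0,0],0.4],
    [[0,0,0],[0,0,0],0.4],
  ],
  grip_force=30,
)

```text
clock: 11.92
eef_pos: [0.5996, 0.1678, 0.202]
ee_rot: [2.068, 1.88, -0.458]
wrist_force: [0.0, 0.0, 0.8]
gripper_width: 0.0342
gripper_force: 0.0
```

Run:
```python
from n import *
rel(.0); print(sensors.sense()["wrist_force"])
w=cam("wrist"); cv2.imwrite("pics/w6.png",w["image"][:,:,::-1])
h=cv2.cvtColor(w["image"],cv2.COLOR_RGB2HSV); m=cv2.inRange(h,(105,100,40),(125,255,255)); m[:,:200]=0;m[:,380:]=0
v,u=np.nonzero(m); print(v.min(),v.max()); 
for r in range(v.min(),v.max(),25): print(r,u[v==r].min() if (v==r).any() else "",u[v==r].max() if (v==r).any() else "")
M=R.from_rotvec(sensors.sense()["ee_rot"]).as_matrix(); e=sensors.sense()["eef_pos"]
print("mid line pred",[proj(w,e+M@np.array([x,0,.165])).round(0).tolist()[0] for x in(-.035,0,.035,.107)])
```

```text
clock 11.92 turn [ 0.0121  0.0008 -0.0035] shift present axes [ 0.0007 -0.0009  0.0024] shift in target axes [ 0.0007 -0.0009  0.0024] [ 0.22  0.64  1.51 -0.47  1.17  0.54]
[0.00600405 0.01455272 0.78437625]
211 386
211 269 297
236 261 305
261 262 304
286 267 299
311 262 304
336 263 303
361 268 298
mid line pred [[290.0, 361.0], [290.0, 296.0], [291.0, 220.0], [291.0, 22.0]]
```

Run:
```python
import cv2
g=cv2.cvtColor(cv2.imread("pics/w6.png"),cv2.COLOR_BGR2GRAY)
for r in (300,320,340): print(r,g[r,190:385:3].tolist())
```

```text
300 [190, 194, 188, 186, 191, 198, 23, 11, 13, 11, 9, 57, 57, 55, 55, 25, 8, 7, 10, 0, 194, 197, 94, 115, 30, 52, 59, 64, 69, 73, 73, 74, 69, 68, 64, 61, 55, 49, 29, 190, 190, 199, 201, 194, 60, 10, 8, 14, 4, 57, 56, 56, 56, 8, 14, 14, 17, 6, 204, 190, 188, 183, 190, 192, 196]
320 [192, 140, 7, 13, 8, 13, 16, 14, 14, 12, 12, 9, 10, 104, 59, 24, 7, 10, 9, 54, 60, 59, 60, 56, 11, 51, 55, 60, 67, 70, 72, 71, 68, 65, 63, 62, 55, 45, 13, 69, 66, 67, 69, 71, 78, 2, 9, 9, 25, 20, 97, 21, 12, 15, 14, 14, 11, 11, 14, 11, 13, 10, 65, 204, 195]
340 [13, 14, 12, 16, 12, 13, 9, 12, 13, 12, 12, 9, 11, 12, 10, 23, 2, 3, 141, 128, 127, 127, 128, 130, 3, 54, 58, 64, 68, 69, 71, 71, 69, 67, 64, 60, 54, 47, 0, 129, 128, 128, 127, 126, 126, 129, 0, 6, 23, 17, 7, 12, 11, 12, 13, 13, 18, 16, 14, 13, 12, 16, 14, 15, 13]
```

The finger inner edges are at columns 248 and 322 (middle 285) and the nozzle is at 283, so it is 1 mm off. I'll shift by that and close gently.

carry_out(
  rows=[
    [[0,-0.001,0.002],[0,0,0],0.4],
    [[0,0,0],[0,0,0],0.34],
    [[0,0,0],[0,0,0],0.3],
    [[0,0,0],[0,0,0],0.26],
    [[0,0,0],[0,0,0],0.2],
    [[0,0,0],[0,0,0],0.15],
    [[0,0,0],[0,0,0],0.1],
    [[0,0,0],[0,0,0],0.1],
    [[0,0,0],[0,0,0],0.1],
  ],
  grip_force=40,
)

```text
clock: 12.72
eef_pos: [0.5983, 0.1683, 0.1997]
ee_rot: [2.066, 1.882, -0.458]
wrist_force: [0.5, 2.7, 4.2]
gripper_width: 0.0187
gripper_force: 39.1
```

carry_out(
  rows=[
    [[0.0036,0,-0.0018],[0,0,0],0.1],
    [[0.0036,0,-0.0018],[0,0,0],0.1],
    [[0.0036,0,-0.0018],[0,0,0],0.1],
    [[0.0072,0,-0.0036],[0,0,0],0.1],
    [[0.0135,0,-0.0065],[0,0,0],0.1],
    [[0.0135,0,-0.0065],[0,0,0],0.1],
    [[0,0,0],[0,0,0],0.1],
  ],
)

```text
clock: 13.3
eef_pos: [0.6027, 0.2216, 0.1995]
ee_rot: [2.065, 1.886, -0.456]
wrist_force: [0.3, 0.7, -0.2]
gripper_width: 0.0186
gripper_force: 39.1
```

carry_out(
  rows=[
    [[-0.0108,0,-0.0225],[0,0,0],0.1],
    [[-0.0108,0,-0.0225],[0,0,0],0.1],
    [[-0.0108,0,-0.0225],[0,0,0],0.1],
    [[-0.0108,0,-0.0225],[0,0,0],0.1],
    [[0,0,0],[0,0.112,0],0.1],
    [[0,0,0],[0,0.112,0],0.1],
    [[0,0,0],[0,0.112,0],0.1],
    [[0,0,0],[0,0.112,0],0.1],
    [[0,0,0],[0,0,0],0.1],
  ],
)

```text
clock: 14.05
eef_pos: [0.6015, 0.2177, 0.2999]
ee_rot: [2.317, 2.114, 0.018]
wrist_force: [1.1, -0.3, -1.3]
gripper_width: 0.0188
gripper_force: 39.2
```

Run:
```python
from h import *
go([.4602,.3736,.12],-85.9); s=sensors.sense(); print(s["wrist_force"],s["gripper_width"])
w=cam("wrist"); cv2.imwrite("pics/w7.png",w["image"][:,:,::-1])
h=cv2.cvtColor(w["image"],cv2.COLOR_RGB2HSV); m=cv2.inRange(h,(105,100,40),(125,255,255)); m[:,:240]=0;m[:,335:]=0
v,u=np.nonzero(m); print("blue rows",v.min(),v.max(),[(r,u[v==r].mean().round(1)) for r in range(v.min()+3,v.max(),20) if (v==r).any()])
m=cv2.inRange(h,(12,110,60),(28,255,255)); m[:,:240]=0;m[:,335:]=0; v,u=np.nonzero(m); print("brass rows",v.min(),v.max(),[(r,u[v==r].mean().round(1)) for r in range(v.min()+3,v.max(),30) if (v==r).any()])
M=R.from_rotvec(s["ee_rot"]).as_matrix()
for ph in (0,4,8): 
  c,sn=np.cos(np.radians(ph)),np.sin(np.radians(ph)); print(ph,[proj(w,s["eef_pos"]+M@np.array([x*c,0,.165+x*sn]))[0].round(0).tolist() for x in(-.035,0,.035,.107)])
```

```text
clock 14.05 j [0.17 0.49 1.45 0.   1.18 0.26] cur ydeg -5.3 tilt rotvec(tool) [ 0.0062 -0.0122  1.4075]
 world shift [-0.1413  0.1559 -0.0249]  in turned tool axes [-0.1298 -0.1656  0.0249]  in present axes [ 0.1422 -0.1552  0.0238]
[ 1.0775156  -0.33515343 -1.28289169] 0.018796995981064924
blue rows 215 371 [(218, np.float64(286.5)), (238, np.float64(285.0)), (258, np.float64(285.5)), (278, np.float64(285.0)), (298, np.float64(284.1)), (318, np.float64(285.0)), (338, np.float64(283.1)), (358, np.float64(284.5))]
brass rows 22 397 [(25, np.float64(285.5)), (55, np.float64(285.5)), (85, np.float64(286.0)), (115, np.float64(285.5)), (145, np.float64(285.5)), (175, np.float64(285.0)), (205, np.float64(285.0)), (355, np.float64(292.0)), (385, np.float64(284.5))]
0 [[289.0, 359.0], [289.0, 295.0], [290.0, 219.0], [291.0, 23.0]]
4 [[289.0, 363.0], [289.0, 295.0], [290.0, 217.0], [290.0, 29.0]]
8 [[289.0, 366.0], [289.0, 295.0], [290.0, 216.0], [290.0, 35.0]]
```

The nozzle is held level and centred, with the tip at row 22 as predicted for 0° tilt. Next I carry it over the tray.

carry_out(
  rows=[
    [[0.0237,-0.0259,0],[0,0,0],0.1],
    [[0.0237,-0.0259,0],[0,0,0],0.1],
    [[0.0237,-0.0259,0],[0,0,0],0.1],
    [[0.0237,-0.0259,0],[0,0,0],0.1],
    [[0.0237,-0.0259,0],[0,0,0],0.1],
    [[0.0237,-0.0259,0],[0,0,0],0.1],
    [[0,0,0],[0,0,0.117],0.1],
    [[0,0,0],[0,0,0.117],0.1],
    [[0,0,0],[0,0,0.117],0.1],
    [[0,0,0],[0,0,0.117],0.1],
  ],
)

```text
clock: 14.93
eef_pos: [0.4588, 0.3746, 0.2974]
ee_rot: [2.741, 1.514, 0.011]
wrist_force: [-0.8, -0.9, -2.2]
gripper_width: 0.0183
gripper_force: 39.4
```

carry_out(
  rows=[
    [[0,0,0],[0,0,0.117],0.1],
    [[0,0,0],[0,0,0.117],0.1],
    [[0,0,0],[0,0,0.117],0.1],
    [[0,0,0],[0,0,0.117],0.1],
    [[0,0,0],[0,0,0.117],0.1],
    [[0,0,0],[0,0,0.117],0.1],
    [[0,0,0],[0,0,0.117],0.1],
    [[0,0,0],[0,0,0.117],0.1],
    [[0,0,0],[0,0,0],0.1],
  ],
)

```text
clock: 15.68
eef_pos: [0.4592, 0.3742, 0.2974]
ee_rot: [3.134, 0.116, 0.017]
wrist_force: [-0.1, -0.5, -0.6]
gripper_width: 0.0186
gripper_force: 39.4
```

Run:
```python
from h import *
go([.4602,.3736,.04],-85.9)
w=cam("wrist"); cv2.imwrite("pics/w8.png",w["image"][:,:,::-1])
# predicted tray rim corners vs dark region
a=np.radians(4.1); X=np.array([np.cos(a),np.sin(a),0]);Y=np.array([-np.sin(a),np.cos(a),0]); C=np.array([.4717,.3744,.004])
print([proj(w,C+X*sx*.122+Y*sy*.057)[0].round(0).tolist() for sx,sy in((1,1),(1,-1),(0,1),(0,-1))])
g=cv2.cvtColor(w["image"],cv2.COLOR_RGB2GRAY)
for r in (60,120,180): print(r,g[r,::8].tolist())
print("col",[ (c,g[::8,c].tolist()) for c in (230,350)])
```

```text
clock 15.68 j [ 0.5   0.42  1.58 -0.01  1.14  2.  ] cur ydeg -85.8 tilt rotvec(tool) [ 0.0057 -0.0108  0.0022]
 world shift [ 0.001  -0.0006 -0.1024]  in turned tool axes [0.0009 0.0007 0.1024]  in present axes [-2.000e-04  1.000e-04  1.024e-01]
[[201.0, 26.0], [365.0, 27.0], [210.0, 197.0], [356.0, 197.0]]
60 [238, 238, 237, 236, 232, 236, 237, 237, 238, 235, 238, 227, 236, 238, 237, 238, 236, 232, 234, 236, 236, 234, 238, 206, 61, 43, 42, 40, 39, 40, 40, 39, 39, 40, 61, 176, 201, 150, 42, 40, 40, 39, 43, 40, 41, 70, 242, 232, 237, 236, 237, 236, 235, 236, 237, 237, 229, 233, 236, 238, 232, 236, 234, 235, 237, 233, 238, 232, 235, 239]
120 [232, 237, 236, 236, 236, 233, 233, 235, 232, 238, 239, 237, 240, 236, 239, 239, 238, 240, 240, 238, 240, 236, 234, 237, 51, 19, 38, 40, 40, 39, 40, 40, 40, 40, 44, 169, 164, 135, 24, 38, 39, 41, 40, 41, 41, 231, 236, 240, 234, 238, 234, 238, 235, 235, 234, 232, 236, 235, 235, 238, 233, 236, 238, 232, 238, 233, 237, 239, 235, 231]
180 [231, 237, 231, 235, 232, 235, 232, 232, 232, 240, 236, 238, 236, 227, 240, 234, 235, 236, 234, 232, 235, 233, 232, 238, 212, 63, 41, 40, 42, 43, 39, 36, 43, 41, 31, 169, 183, 126, 21, 21, 42, 40, 41, 42, 71, 145, 144, 145, 141, 145, 233, 238, 236, 230, 236, 236, 238, 238, 236, 234, 232, 240, 237, 232, 237, 235, 235, 235, 238, 236]
col [(230, [234, 236, 232, 69, 39, 40, 39, 42, 38, 42, 40, 43, 39, 41, 41, 40, 39, 40, 40, 37, 39, 41, 43, 40, 41, 41, 39, 22, 24, 25, 26, 39, 39, 38, 41, 39, 38, 14, 18, 20, 18, 19, 17, 19, 10, 19, 19, 19, 17, 18, 19, 18, 19]), (350, [239, 232, 205, 71, 36, 40, 40, 42, 41, 41, 41, 39, 41, 39, 40, 42, 40, 40, 39, 39, 36, 52, 70, 64, 62, 62, 63, 61, 58, 55, 52, 98, 117, 126, 121, 116, 134, 198, 251, 236, 18, 18, 18, 17, 13, 17, 17, 21, 19, 18, 15, 30, 21])]
```

carry_out(
  rows=[
    [[0,0,0.025],[0,-0.03,0],0.1],
    [[0,0,0.03],[0,0,0],0.1],
    [[0,0,0.025],[0,0,0],0.1],
    [[0,0,0.015],[0,0,0],0.1],
    [[0,0,0.008],[0,0,0],0.1],
    [[0,0,0.004],[0,0,0],0.1],
    [[0,0,0],[0,0,0],0.1],
    [[0,0,0],[0,0,0],0.1],
  ],
)

```text
clock: 16.4
eef_pos: [0.4587, 0.3738, 0.1916]
ee_rot: [3.137, 0.122, -0.027]
wrist_force: [-0.2, 0.4, -1.2]
gripper_width: 0.0182
gripper_force: 39.4
```

carry_out(
  rows=[
    [[0,0,0.002],[0,0,0],0.1],
    [[0,0,0],[0,0,0],0.1],
    [[0,0,0],[0,0,0],0.1],
  ],
)

```text
clock: 16.65
eef_pos: [0.4585, 0.3736, 0.1896]
ee_rot: [3.137, 0.12, -0.027]
wrist_force: [0.0, 0.3, -1.3]
gripper_width: 0.0185
gripper_force: 39.4
```

Still clear of the floor, with the grasp point at z = 0.0346. I'll keep going down in small steps.

carry_out(
  rows=[
    [[0,0,0.003],[0,0,0],0.1],
    [[0,0,0.002],[0,0,0],0.1],
    [[0,0,0],[0,0,0],0.1],
    [[0,0,0],[0,0,0],0.1],
  ],
)

```text
clock: 16.98
eef_pos: [0.4581, 0.3733, 0.1836]
ee_rot: [3.136, 0.12, -0.03]
wrist_force: [-0.2, -0.3, -0.8]
gripper_width: 0.0183
gripper_force: 39.4
```

carry_out(
  rows=[
    [[0,0,0.002],[0,0,0],0.1],
    [[0,0,0],[0,0,0],0.1],
    [[0,0,0],[0,0,0],0.1],
  ],
)

```text
clock: 17.23
eef_pos: [0.4583, 0.3735, 0.1818]
ee_rot: [3.137, 0.12, -0.029]
wrist_force: [-0.3, 0.6, -1.5]
gripper_width: 0.0185
gripper_force: 39.4
```

carry_out(
  rows=[
    [[0,0,0.001],[0,0,0],0.1],
    [[0,0,0.001],[0,0,0],0.1],
    [[0,0,0],[0,0,0],0.1],
    [[0,0,0],[0,0,0],0.1],
  ],
)

```text
clock: 17.57
eef_pos: [0.4585, 0.3735, 0.1805]
ee_rot: [3.137, 0.12, -0.028]
wrist_force: [-0.3, -0.1, 5.2]
gripper_width: 0.0181
gripper_force: 40.0
```

Contact at 5 N. I'll open slowly, only part way so the fingers stay inside the walls, then rise.

carry_out(
  rows=[
    [[0,0,0],[0,0,0],0.24],
    [[0,0,0],[0,0,0],0.28],
    [[0,0,0],[0,0,0],0.35],
    [[0,0,0],[0,0,0],0.45],
    [[0,0,0],[0,0,0],0.45],
    [[0,0,-0.01],[0,0,0],0.45],
    [[0,0,-0.03],[0,0,0],0.45],
    [[0,0,-0.035],[0,0,0],0.45],
    [[0,0,-0.035],[0,0,0],0.45],
    [[0,0,-0.035],[0,0,0],0.45],
  ],
)

```text
clock: 18.4
eef_pos: [0.4605, 0.3737, 0.3269]
ee_rot: [3.137, 0.12, -0.03]
wrist_force: [0.8, 1.3, -1.6]
gripper_width: 0.0383
gripper_force: 0.0
```

carry_out(
  rows=[
    [[-0.03,0,-0.02],[0,0,0],0.45],
    [[-0.03,0,-0.02],[0,0,0],0.45],
    [[0,0,0],[0,0,0],0.45],
  ],
)

```text
clock: 18.65
eef_pos: [0.3984, 0.3697, 0.3712]
ee_rot: [-3.138, -0.123, 0.024]
wrist_force: [-0.4, 1.4, -0.2]
gripper_width: 0.0389
gripper_force: 0.0
```

Run:
```python
from h import *
s=sensors.sense(); print(s["clock"],s["wrist_force"],s["gripper_width"])
w=cam("wrist"); cv2.imwrite("pics/w9.png",w["image"][:,:,::-1])
h=cv2.cvtColor(w["image"],cv2.COLOR_RGB2HSV); a=np.radians(4.1); X=np.array([np.cos(a),np.sin(a),0]);Y=np.array([-np.sin(a),np.cos(a),0]); C=np.array([.4717,.3744,.0])
for n,lo,hi in(("blue",(105,100,40),(125,255,255)),("brass",(12,110,60),(28,255,255))):
    v,u=np.nonzero(cv2.inRange(h,lo,hi)); ok=(u>200)&(u<380); v,u=v[ok],u[ok]
    e=[(u[v==v.min()].mean(),v.min()),(u[v==v.max()].mean(),v.max())]; P=plane(w,e,.012)-C; print(n,e,"tray xy",np.c_[P@X,P@Y].round(4).tolist())
b=cv2.imread("pics/w9.png"); t=cam("top")
tr=t["image"][100:230,120:360].astype(int); 
hs=cv2.cvtColor(t["image"],cv2.COLOR_RGB2HSV); m=cv2.inRange(hs,(0,170,90),(6,255,255)); m[:,:250]=0; m[:,360:]=0; v,u=np.nonzero(m); print("lever px",len(u),u.mean(),v.mean(),np.polyfit(v,u,1) if len(u)>5 else "")
```

```text
18.65 [-0.40676736  1.41709699 -0.24510736] 0.038933594795151
blue [(np.float64(299.5), np.int64(83)), (np.float64(294.5), np.int64(164))] tray xy [[0.018, -0.0116], [-0.0545, -0.0083]]
brass [(np.float64(291.0), np.int64(0)), (np.float64(293.5), np.int64(177))] tray xy [[0.0852, -0.0034], [-0.067, -0.0075]]
lever px 120 303.125 206.39166666666668 [-6.97213493e-02  3.17514905e+02]
```

The nozzle lies inside the tray: plug end at about −102 mm and tip at about +89 mm along the tray, 4–12 mm off its centreline. The lever is square to the pipe and the robot is clear. I'm handing in.

```bash
python3 -c "
from cell import ticket
print(ticket.close_job())"
```

```text
the job is handed in; nothing more can be done
None
```

The job is handed in, with no verdict returned: the air is shut off, the sleeve was eased forward in the grip (not left to snap) and let go, and the nozzle lies lengthways in the tray. When it popped loose it slid farther out than expected and swung down until its tip rested on the bench, so I gripped it at that angle and levelled it before setting it down.

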